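# Turn the stall's price book to the red-chilli page

## Task

Turn the price book on the plywood crate to its red page: get a fingertip under the green index tab, swing the green leaf over the spine and push it down until it lies flat on the other side. Move it gently, without pinching it or letting it fly over, leave the red leaf lying where it is, and do not move any of the other things on the counter.

Things in the scene. Friction and masses are not known exactly. Their poses are not given: they have to be found in the camera images.
- price_book: Fixed plywood crate with the book on it, origin under the crate's centre at counter height. x: along the book's spine; y: to the side of the already turned page (robot's left at yaw 0). Crate 250 x 250 x 95 mm high; on it a black board 222 (x) x 270 x 6 mm and, each side of the spine, a fixed page 200 x 132 mm out to y = +-140 mm, top at z = 104 mm. Both hinged leaves start on the -y side.
- green_leaf (a joint): Angle of the green (upper) leaf, rad: 0 flat on the -y side upon the red leaf, pi/2 upright, pi flat on the +y side; starts at 0.02 to 0.18. Rigid white board, 200 mm along the spine, 3 mm thick, free edge 145 mm from the spine, 90 g. Stiff pivot (0.12 N m friction): stays at any angle; 1 to 3 N at the tab move it. At 0 its underside is at z = 108 mm; at pi its upper face at z = 107 mm.
- green_tab (a point): Centre of the green leaf's index tab: green tongue 60 mm along the spine, 28 mm deep (145 to 173 mm from the spine), 3 mm thick, in the leaf's plane. The point is 160 mm from the spine, at x = -60 mm of the book. It overhangs the crate's side by 20 to 48 mm with nothing below down to the counter, free for a fingertip from outside. x axis along the spine; at 0 its y axis points to the spine.
- red_leaf (a joint): Angle of the red leaf (the lower one), same meaning; it starts at 0 and must stay there. Same size and stiffness; when flat its upper face is at z = 107 mm.
- red_tab (a point): Centre of the red leaf's tab, of the same size, 160 mm from the spine at x = +60 mm of the price book.
- spine_mid (a point): Middle of the spine rod, the hinge axis of both leaves: along the book's x at y = 0, 107.5 mm over the counter. End brackets at x = +-110 mm rise to 119 mm.
- big_weight: Brass scale weight with a knob, 44 mm across, 58 mm high, loose; origin at the centre of its underside.
- small_weight: Brass scale weight with a knob, 32 mm across, 45 mm high, loose; origin at the centre of its underside.
- paper_cup: White cup, 76 mm across the rim, 85 mm high, loose, light; origin at the centre of its underside.
- marker: White felt marker with a red cap, 138 mm long, 18 mm thick, lying loose along its x axis; origin under its middle.
- calculator: Black pocket calculator 130 x 80 x 16 mm, loose; origin at the centre of its underside.
- coin_box: Dark wooden coin box with six compartments, 170 x 260 x 70 mm, loose; origin at the centre of its underside.
- green_bowl: Green plastic bowl 170 mm across, 80 mm high, loose; origin at the centre of its underside.

How it is judged:
On the way, in this order (a step that is already met when the one before it is completed fails the run):
1. the green leaf stands upright, about halfway over the spine (value of joint green_leaf between 1.3 and 2.6 rad).
2. the green leaf lies flat on the other side (value of joint green_leaf above 3.06 rad), for 0.2 s.
At the end, for the whole second after the job is handed in: The green leaf lies flat and still on the side of the spine opposite to where it started (its angle above 3.06 rad, i.e. within about 5 degrees of flat), and the red leaf still lies flat in its place (below 0.05 rad) (value of joint green_leaf above 3.06 rad and value of joint red_leaf below 0.05 rad and velocity of joint green_leaf between -0.05 and 0.05 rad/s); the robot touches nothing.
It fails at once if the green leaf is flung over or slapped down (turns faster than 4 rad/s) (velocity of joint green_leaf above 4 rad/s).
It fails at once if the red leaf is lifted (more than 0.15 rad) (value of joint red_leaf above 0.15 rad).
It fails at once if the green leaf is pinched or forced (over 25 N from the fingers before it is down on the other side) (contact force between the fingers and green_leaf above 25 N and value of joint green_leaf below 2.9 rad).
It fails at once if the green leaf is pressed hard onto the book (over 60 N) (contact force between the fingers and green_leaf above 60 N).
It fails at once if one of the other things on the counter is moved (more than 15 mm) or lifted (distance of any of big_weight, small_weight, paper_cup, marker, calculator, coin_box, green_bowl from where it was at the start of the episode above 0.015 m).
It also fails if it takes over 64 s, if anything falls off the work surface, if the arm or the gripper's body presses on something with over 40 N, if the wrist force passes 120 N, or if a joint passes its speed limit or range.

## Robot

A 6-joint arm with a two-finger parallel gripper is mounted at the origin on the work surface. World frame = base frame: x ahead of the robot, y to its left, z up, the work surface at z = 0. Lengths are in m, angles in rad, forces in N, time in s.
With the tool pointing down it reaches from about 0.35 to 0.85 m from the base axis. Payload 8.1 kg.
Tool frame: the origin (TCP) lies at the very end of the fingers, on their centre line; the grasp point (between the pads) lies 19 mm behind it; z points along the fingers, y is the line along which they close (so a half turn about z gives the same grasp; the last joint's range is limited). The gripper opens to 93 mm and grips with 3 to 60 N. Pads are 15 mm wide; open, the fingers measure 128 mm over their backs; the gripper's body (75 mm by 188 mm) begins 65 mm behind the grasp point.
Start: joints at [1.15, 0.13, 1.488, -0, 1.523, -0.085], TCP at [0.198, 0.567, 0.219] pointing down, gripper open.
Joint ranges: [-2.96, 2.96], [-0.89, 2.26], [0.02, 2.5], [-1.34, 4.48], [0, 2.73], [-2.66, 2.66]. Speed limits (rad/s): [2.39, 2.39, 2.79, 3.14, 3.14, 3.14].

## Interface

Orientations are given as a rotation vector (axis times angle).
In Python, from plant import robot gives the robot as it stands. The module is installed in compiled form; this text tells all that it offers.
- The arm moves only by the tool play_rows, never from a script. Its argument "increments" is text: rows parted by semicolons, each of 5 numbers parted by spaces: the shift along the tool's x, y, z in mm, then the turn about the tool's z in degrees, then the closure, from -1 (fully open) to 1 (shut). In form: dx dy dz yaw claw; .... A call has 1 to 20 rows; each row is the pose to reach, as a shift and turn from the pose commanded when the call began, along the tool's axes at that moment; what a row does not reach only later rows make up. A row lasts 1/10 s, in which the tool goes at most 50 mm and 8.59 degrees, less where a joint would pass 70% of its speed; a pose out of reach is approached as far as the arm can. A call with a gripper value outside its range is refused whole. The fingers move at their own pace and stop on an object; "force" is the grip in N (left out, the last holds). Time passes only in rows, so rows that repeat a pose let the fingers close. It gives the time, the measured TCP pose, the force, the opening and the grip force at its end, in the units of the state.
- robot.read_state(): the state, without advancing time (a new reading comes with each control period).
- robot.read_camera(name): name is "scene" or "top" or "wrist"; returns the picture (400x640x3 uint8, blue, green, red); there is no depth.
- robot.calibration(name): a dict with "vertical_fov" (degrees; the focal length in pixels is half the picture's height over the tangent of half this angle, whatever the lens; pixels are square), "cx", "cy" (the principal point, pixels), "rvec" (rotation vector, rad) and "tvec" (3), from world to camera coordinates, as OpenCV has them. Camera axes: x right, y down, z forward; pixel columns grow to the right and rows downward; lengths in m; the calibration is good to about 2 mm. The wrist camera is an equidistant fisheye: a pixel r from the principal point sees the ray r / f radians off the axis. A picture is of the moment at which its call begins: read the wrist's pose just before it. calibration takes no time and is no camera call; for the wrist camera it gives the pose at the moment of the call.
- robot.close_job(): hands the job in; it is judged then, once.
Trained networks look in the newest picture that a camera, given by its name, has taken for a name from the list of things; names that differ only in an ending like _2 or _b are one class to them, and where a whole thing is asked for, a point or a joint stands for the part that bears it (a point fixed in the world has none). Each returns a list of dicts, best first, with "conf" (0 to 1); they miss things now and then, are a little off and sometimes report something else, mostly with a low value. They report only what shows in the picture. A call takes as long as a camera call.
- robot.recognise(camera, query): "centre" ([x, y, z] in m, in world coordinates, good to about 4 mm: the middle of the surface that is visible of it).
- robot.regions_of(camera, query): "pixels" (400x640 bool, what is visible of it).
- robot.landmark_of(camera, query): "centre" ([x, y, z] in m, in world coordinates, good to about 4 mm: a listed point, or the origin of a listed thing).
The state is a dict: "t": time; "q": joint angles; "dq": joint speeds; "joint_torque": joint torques, N m; "tool_pos": TCP position; "orientation": TCP orientation; "force": force on the tool from outside, world axes, zero at the start; "wrist_torque": the same for the moment, N m; "opening": finger opening in m; "gripper_force": force on a finger pad.
Only numpy, scipy, OpenCV 4.12 (cv2) and the standard library are available. Lean on these libraries where they do the work, as an engineer would, in place of code of your own. Each camera call takes 0.05 s, during which the arm holds its last target. There are 200 camera calls.

## Working session

There is one attempt and no reset: what is moved stays moved. The work goes in short steps, Python scripts to look and compute and a tool call to move; the robot and the scene stay as the last step left them, time stands still between calls to the robot, and variables do not carry over. Pictures are saved under pics/ and viewed, at most 10 in all, crops included, and the job is handed in when it is done.

Besides the shell and the picture viewer there is one more tool, called after "Request:" as name(argument=value, ...) on one line, values as JSON. play_rows: Moves the arm, as the interface text tells. Its arguments: {"type":"object","properties":{"increments":{"type":"string"},"force":{"type":"number"}},"required":["increments"]}

```bash
mkdir -p pics
cat > h.py <<'E'
import numpy as np,cv2
from plant import robot
from scipy.spatial.transform import Rotation as R
def shot(c,n):
    im=robot.read_camera(c); cv2.imwrite('pics/'+n,im); return im
E
python3 - <<'E'
from h import *
a=shot('scene','s1.png');b=shot('top','t1.png')
for n in ['price_book','green_tab','red_tab','spine_mid','big_weight','small_weight','paper_cup','marker','calculator','coin_box','green_bowl']:
    for c in ['top']:
        print(n,c,[(np.round(d['centre'],3).tolist(),round(d['conf'],2)) for d in robot.landmark_of(c,n)[:2]])
for n in ['green_tab','red_tab','spine_mid']:
    print(n,[(np.round(d['centre'],3).tolist(),round(d['conf'],2)) for d in robot.landmark_of('scene',n)[:2]])
s=robot.read_state();print(s['t'],s['tool_pos'],s['orientation'],s['opening'])
print(R.from_rotvec(s['orientation']).as_matrix().round(3))
E
```

```text
price_book top [([0.597, 0.07, -0.003], 0.96)]
green_tab top [([0.587, -0.092, 0.118], 0.84)]
red_tab top [([0.703, -0.062, 0.106], 0.6)]
spine_mid top [([0.596, 0.073, 0.106], 0.83)]
big_weight top [([0.531, 0.281, -0.0], 0.46)]
small_weight top [([0.707, -0.065, 0.106], 0.69), ([0.618, 0.294, -0.001], 0.52)]
paper_cup top []
marker top [([0.434, 0.027, -0.003], 0.54)]
calculator top [([0.301, -0.451, -0.001], 0.73)]
coin_box top [([0.35, 0.5, 0.002], 0.78), ([0.587, -0.093, 0.119], 0.71)]
green_bowl top [([0.578, 0.445, -0.001], 0.69)]
green_tab [([0.585, -0.094, 0.12], 0.67)]
red_tab [([0.697, -0.064, 0.11], 0.87)]
spine_mid [([0.594, 0.074, 0.108], 0.67)]
0.8 [0.19768796 0.56650087 0.21864433] [-5.24943943e-01 -3.09741876e+00 -1.84681484e-06] 0.09295018030431312
[[-0.944  0.329 -0.   ]
 [ 0.329  0.944  0.   ]
 [ 0.     0.    -1.   ]]
```

View pics/s1.png

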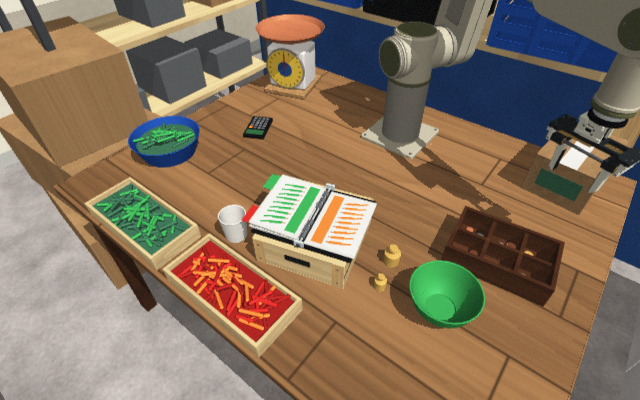

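View pics/t1.png

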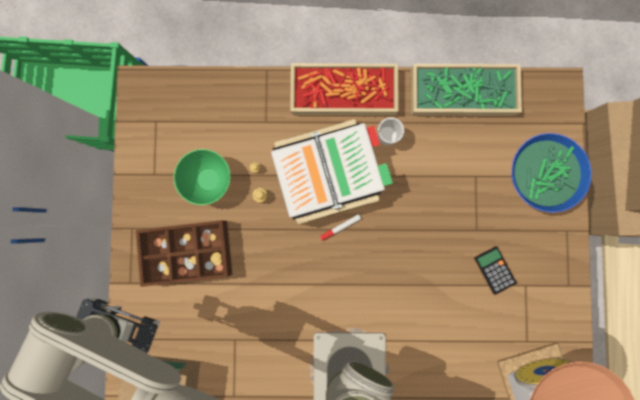

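The book is at about (0.596, 0.072) with a yaw of about 16.5°. The green tab (385,175 in the top view) is free. The cup stands by the red tab (390,130), and the marker is on the robot side (340,228).

The tool stays vertical, so I'll straddle the tab's 60 mm ends along the spine. A light grip lets the leaf pivot in the pads while I follow the arc.

Request:
play_rows(increments="-146 -126 0 14 -1; -293 -252 10 28 -1; -293 -252 10 28 -1; -293 -252 10 28 -1; -293 -252 10 28 -1; -293 -252 10 28 -1;-293 -252 10 28 -1; -586 -505 40 54 -1;-586 -505 40 54 -1;-586 -505 40 54 -1;-586 -505 40 54 -1;-586 -505 40 54 -1;-586 -505 40 54 -1;-586 -505 40 54 -1;-586 -505 40 54 -1;-586 -505 40 54 -1;-586 -505 40 54 -1;-586 -505 40 54 -1;-586 -505 40 54 -1", force=5)

```text
t: 2.7
tool_pos: [0.5842, -0.1023, 0.1788]
orientation: [-1.873, -2.522, -0.0]
force: [0.3, -0.4, 0.2]
opening: 0.093
gripper_force: 0.0
```

Run:
```python
from h import *
a=shot('wrist','w1.png')
for n in ['green_tab','red_tab','spine_mid']:
    print(n,[(np.round(d['centre'],3).tolist(),round(d['conf'],2)) for d in robot.landmark_of('wrist',n)[:2]])
s=robot.read_state();print(s['t'],s['tool_pos'],s['q'])
print(R.from_rotvec(s['orientation']).as_matrix().round(3))
# tab pixels -> plane z=0.118
g=robot.regions_of('wrist','green_tab')
c=robot.calibration('wrist');M=R.from_rotvec(c['rvec']).as_matrix();t=np.array(c['tvec'])
f=200/np.tan(np.radians(c['vertical_fov']/2))
def ray(u,v,z):
    x,y=u-c['cx'],v-c['cy'];r=np.hypot(x,y);th=r/f
    d=M.T@np.array([x/r*np.sin(th),y/r*np.sin(th),np.cos(th)]);o=-M.T@t
    return o+d*(z-o[2])/d[2]
print(len(g),[ (d['conf'],d['pixels'].sum()) for d in g])
hsv=cv2.cvtColor(a,cv2.COLOR_BGR2HSV)
if g:
    m=(g[0]['pixels']&(hsv[...,0]>45)&(hsv[...,0]<85)&(hsv[...,1]>120))
    v,u=np.nonzero(m);P=np.array([ray(a_,b_,0.118)[:2] for a_,b_ in zip(u,v)]).astype(np.float32)
    print(m.sum(),u.mean(),v.mean());print(cv2.minAreaRect(P),cv2.boxPoints(cv2.minAreaRect(P)))
```

```text
green_tab [([0.582, -0.098, 0.122], 0.95), ([0.599, 0.078, -0.001], 0.21)]
red_tab [([0.702, -0.062, 0.108], 0.58)]
spine_mid [([0.596, 0.077, 0.107], 0.71)]
2.9 [ 0.58447909 -0.10232307  0.17905176] [-2.59764820e-01  1.32862771e-01  1.55799366e+00  9.39229838e-05
  1.45015813e+00 -5.53765847e-01]
[[-0.29   0.957  0.001]
 [ 0.957  0.29  -0.   ]
 [-0.     0.001 -1.   ]]
1 [(0.89, np.int64(45164))]
15704 382.7024961793174 99.41091441670912
((0.6240505576133728, -0.021220624446868896), (0.1773037612438202, 0.14989511668682098), 16.754756927490234) [[ 0.5175566   0.02498903]
 [ 0.5607677  -0.11854266]
 [ 0.7305445  -0.06743027]
 [ 0.6873334   0.07610141]]
```

View pics/w1.png

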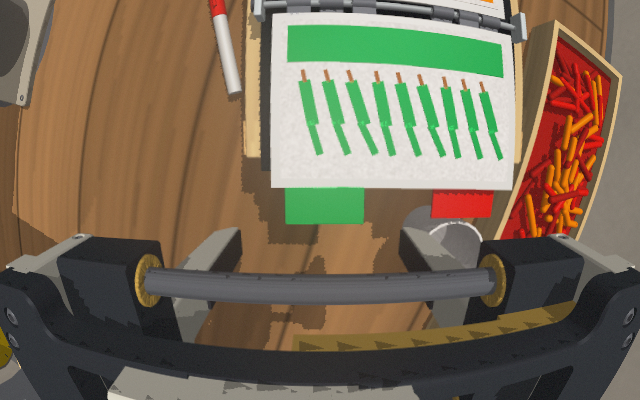

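The tab's corners are at about (285,188), (364,188), (364,224) and (285,224). The cup rim is near (440,240), below fingertip height.

Run:
```python
from h import *
c=robot.calibration('wrist');M=R.from_rotvec(c['rvec']).as_matrix();t=np.array(c['tvec'])
f=200/np.tan(np.radians(c['vertical_fov']/2))
def ray(u,v,z):
    x,y=u-c['cx'],v-c['cy'];r=np.hypot(x,y);th=r/f
    d=M.T@np.array([x/r*np.sin(th),y/r*np.sin(th),np.cos(th)]);o=-M.T@t
    return o+d*(z-o[2])/d[2]
s=robot.read_state();T=R.from_rotvec(s['orientation']).as_matrix()
for z in (.113,.12,.13):
    print(z)
    for u,v in [(285,189),(364,188),(364,224),(285,224)]:
        p=ray(u,v,z); print(p.round(4), 'tool',((T.T@(p-s['tool_pos']))*1000).round(1))
for n,p in dict(sp=(.596,.075,.1075)).items(): print(n,((T.T@(np.array(p)-s['tool_pos']))*1000).round(1))
```

```text
0.113
[ 0.5533 -0.0939  0.113 ] tool [ 17.3 -27.4  66. ]
[ 0.6111 -0.0756  0.113 ] tool [18.1 33.3 66. ]
[ 0.6206 -0.1031  0.113 ] tool [-11.   34.3  66. ]
[ 0.5607 -0.1212  0.113 ] tool [-11.  -28.2  66. ]
0.12
[ 0.5537 -0.0922  0.12  ] tool [ 18.8 -26.5  59. ]
[ 0.6097 -0.0744  0.12  ] tool [19.6 32.2 59. ]
[ 0.6189 -0.1012  0.12  ] tool [-8.7 33.3 59. ]
[ 0.5608 -0.1187  0.12  ] tool [ -8.6 -27.3  59. ]
0.13
[ 0.5542 -0.0898  0.13  ] tool [ 20.9 -25.4  49. ]
[ 0.6077 -0.0728  0.13  ] tool [21.7 30.8 49. ]
[ 0.6165 -0.0984  0.13  ] tool [-5.3 31.8 49. ]
[ 0.561  -0.1151  0.13  ] tool [ -5.2 -26.1  49. ]
sp [166.6  62.4  71.5]
```

Request:
play_rows(increments="0 3 20 0 -1;0 3 40 0 -1;0 3 55 0 -1;0 3 67 0 -1;0 3 67 0 -1;0 3 67 0 -0.8;0 3 67 0 -0.6;0 3 67 0 -0.5;0 3 67 0 -0.4;0 3 67 0 -0.35;0 3 67 0 -0.3;0 3 67 0 -0.25;0 3 67 0 -0.2;0 3 67 0 -0.2;0 3 67 0 -0.2;0 3 67 0 -0.2", force=7)

```text
t: 4.55
tool_pos: [0.5875, -0.1026, 0.1117]
orientation: [1.874, 2.521, 0.0]
force: [0.2, -1.1, 0.4]
opening: 0.0598
gripper_force: 7.0
```

Run:
```python
from h import *
a=shot('wrist','w2.png')
s=robot.read_state();T=R.from_rotvec(s['orientation']).as_matrix()
print(s['t'],s['tool_pos'],s['opening'],s['gripper_force'],T.T@s['force'])
```

```text
4.6 [ 0.58749189 -0.10255136  0.11168115] 0.05985592223592831 7.000324130058289 [ 0.27223112 -0.58710397 -0.52998238]
```

View pics/w2.png

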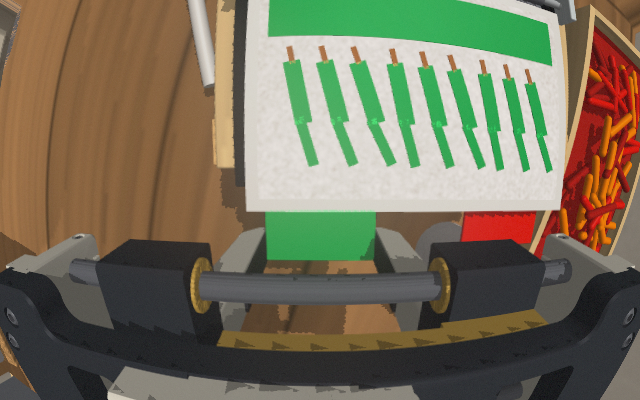

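Run:
```python
import numpy as np
a=.08;P=lambda p:(164*(np.cos(a)-np.cos(p)),-164*(np.sin(p)-np.sin(a)))
for i,ps in enumerate([np.linspace(.08,1.5,21),np.linspace(1.5,2.95,21)]):
    o=P(ps[0]); print(';'.join('%d 0 %d 0 -0.2'%(round(P(p)[0]-o[0]),round(P(p)[1]-o[1])) for p in ps[1:]))
```

```text
1 0 -12 0 -0.2;4 0 -23 0 -0.2;6 0 -34 0 -0.2;10 0 -45 0 -0.2;15 0 -56 0 -0.2;20 0 -66 0 -0.2;26 0 -76 0 -0.2;33 0 -86 0 -0.2;40 0 -95 0 -0.2;48 0 -103 0 -0.2;57 0 -111 0 -0.2;66 0 -119 0 -0.2;75 0 -125 0 -0.2;85 0 -131 0 -0.2;96 0 -136 0 -0.2;107 0 -141 0 -0.2;118 0 -144 0 -0.2;129 0 -147 0 -0.2;140 0 -149 0 -0.2;152 0 -150 0 -0.2
12 0 0 0 -0.2;24 0 0 0 -0.2;36 0 1 0 -0.2;47 0 4 0 -0.2;59 0 7 0 -0.2;70 0 10 0 -0.2;81 0 15 0 -0.2;92 0 20 0 -0.2;102 0 27 0 -0.2;111 0 33 0 -0.2;121 0 41 0 -0.2;129 0 49 0 -0.2;137 0 58 0 -0.2;144 0 67 0 -0.2;151 0 77 0 -0.2;157 0 88 0 -0.2;162 0 98 0 -0.2;166 0 109 0 -0.2;170 0 121 0 -0.2;173 0 132 0 -0.2
```

First part of the arc, then check the grip.

Request:
play_rows(increments="1 0 -12 0 -0.2;4 0 -23 0 -0.2;6 0 -34 0 -0.2;10 0 -45 0 -0.2;15 0 -56 0 -0.2;20 0 -66 0 -0.2;26 0 -76 0 -0.2;33 0 -86 0 -0.2")

```text
t: 5.4
tool_pos: [0.5779, -0.0706, 0.1986]
orientation: [1.874, 2.521, 0.0]
force: [1.8, 0.4, -1.1]
opening: 0.0599
gripper_force: 7.0
```

Run:
```python
from h import *
a=shot('wrist','w3.png');b=shot('scene','s3.png')
cv2.imwrite('pics/c3.png',np.vstack([a[:, :],cv2.resize(b[110:290,200:488],(640,400))])[:, :][::1] if 0 else np.hstack([cv2.resize(a,(400,250)),cv2.resize(b[120:276,220:470],(400,250))]))
s=robot.read_state();T=R.from_rotvec(s['orientation']).as_matrix()
print(s['t'],s['tool_pos'],s['opening'],s['gripper_force'],T.T@s['force'])
```

```text
5.5 [ 0.57780629 -0.07003546  0.19934008] 0.05943044988526166 7.003192752599716 [-1.26116643 -1.18344871 -0.98266313]
```

View pics/c3.png

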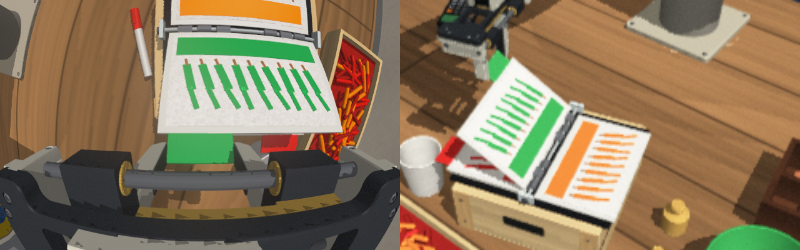

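The leaf is lifted to about 0.6 rad, held by the tab, and the red leaf stays flat. Continuing the arc.

Request:
play_rows(increments="7 0 -9 0 -0.2;15 0 -17 0 -0.2;24 0 -25 0 -0.2;33 0 -33 0 -0.2;42 0 -39 0 -0.2;52 0 -45 0 -0.2;63 0 -50 0 -0.2;74 0 -55 0 -0.2;85 0 -58 0 -0.2;96 0 -61 0 -0.2;107 0 -63 0 -0.2;119 0 -64 0 -0.2;131 0 -64 0 -0.2;143 0 -64 0 -0.2;155 0 -63 0 -0.2;166 0 -60 0 -0.2;178 0 -57 0 -0.2;189 0 -54 0 -0.2;200 0 -49 0 -0.2;211 0 -44 0 -0.2")

```text
t: 7.5
tool_pos: [0.5171, 0.1325, 0.2416]
orientation: [1.873, 2.521, 0.002]
force: [7.4, 1.7, 1.2]
opening: 0.0596
gripper_force: 7.0
```

Run:
```python
from h import *
a=shot('wrist','w4.png');b=shot('scene','s4.png')
cv2.imwrite('pics/c4.png',np.hstack([cv2.resize(a,(400,250)),cv2.resize(b[120:276,220:470],(400,250))]))
s=robot.read_state();T=R.from_rotvec(s['orientation']).as_matrix()
print(s['t'],s['tool_pos'],s['opening'],s['gripper_force'],T.T@s['force'])
```

```text
7.6 [0.51680147 0.13353148 0.24098731] 0.05943821580710846 7.0029279962182045 [ 1.81441929  7.6748383  -2.16892353]
```

View pics/c4.png

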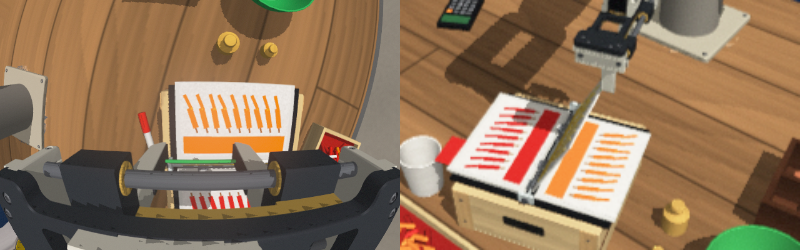

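Request:
play_rows(increments="10 0 7 0 -0.2;19 1 13 0 -0.2;29 1 21 0 -0.2;37 1 29 0 -0.2;45 2 38 0 -0.2;52 2 47 0 -0.2;59 2 57 0 -0.2;65 2 68 0 -0.2;70 2 78 0 -0.2;74 2 89 0 -0.2;78 2 101 0 -0.2;81 2 112 0 -0.2;82 2 119 0 -0.2;83 2 125 0 -0.2;83 2 130 0 -0.2;83 2 135 0 -0.2;83 2 138 0 -0.2;83 2 138 0 -0.2")

```text
t: 9.4
tool_pos: [0.4939, 0.2113, 0.1024]
orientation: [-1.873, -2.52, 0.002]
force: [-6.5, 4.0, -1.5]
opening: 0.0601
gripper_force: 7.0
```

Run:
```python
from h import *
a=shot('wrist','w5.png');b=shot('scene','s5.png')
cv2.imwrite('pics/c5.png',np.hstack([cv2.resize(a,(400,250)),cv2.resize(b[120:276,220:470],(400,250))]))
s=robot.read_state();T=R.from_rotvec(s['orientation']).as_matrix()
print(s['t'],s['tool_pos'],s['opening'],s['gripper_force'],T.T@s['force'])
```

```text
9.5 [0.49393949 0.21123323 0.10260343] 0.059602413575412065 6.999278292059898 [ 4.81192859 -4.71017232  0.97931006]
```

View pics/c5.png

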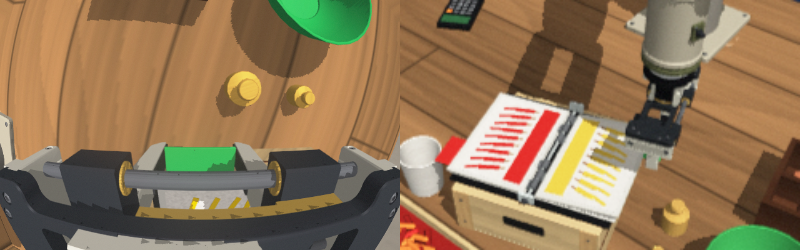

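The leaf is almost flat. Next I open, rise, move inward over the leaf with the fingers shut, and descend.

Request:
play_rows(increments="0 0 0 0 -0.5;0 0 0 0 -0.8;0 0 0 0 -1;0 0 0 0 -1;0 0 -20 0 -1;0 0 -45 0 -1;0 0 -45 0 -1;-20 0 -45 0 0;-40 0 -45 0 1;-40 0 -45 0 1;-40 0 -45 0 1;-40 0 -45 0 1;-40 0 -45 0 1;-40 0 -45 0 1;-40 0 -45 0 1;-40 0 -30 0 1;-40 0 -20 0 1;-40 0 -15 0 1;-40 0 -12 0 1;-40 0 -12 0 1")

```text
t: 11.5
tool_pos: [0.5061, 0.1727, 0.1148]
orientation: [-1.874, -2.521, 0.002]
force: [-0.4, -0.3, -0.4]
opening: 0.0005
gripper_force: 0.0
```

Request:
play_rows(increments="0 0 2 0 1;0 0 4 0 1;0 0 5 0 1;0 0 6 0 1;0 0 7 0 1;0 0 7.5 0 1;0 0 8 0 1;0 0 8 0 1")

```text
t: 12.3
tool_pos: [0.5065, 0.1728, 0.1076]
orientation: [-1.874, -2.521, 0.0]
force: [-0.4, 0.3, 0.2]
opening: 0.0006
gripper_force: 0.0
```

Request:
play_rows(increments="0 0 1 0 1;0 0 1.5 0 1;0 0 2 0 1;0 0 2 0 1;0 0 2 0 1")

```text
t: 12.8
tool_pos: [0.5067, 0.1729, 0.1071]
orientation: [1.874, 2.521, 0.0]
force: [-6.2, -1.6, 11.8]
opening: 0.0006
gripper_force: 5.9
```

The fingertips met firm resistance of 12 N at z = 0.107, so the leaf is flat on the page. Backing off to check.

Request:
play_rows(increments="0 0 1 0 1;0 0 -2 0 1;0 0 -10 0 1;0 0 -40 0 1;0 0 -80 0 1;0 0 -110 0 1;0 0 -110 0 1;0 0 -110 0 1;0 0 -110 0 1")

```text
t: 13.7
tool_pos: [0.5059, 0.1727, 0.2143]
orientation: [-1.873, -2.52, 0.002]
force: [-0.6, -0.3, -0.5]
opening: -0.0003
gripper_force: 0.0
```

Run:
```python
from h import *
a=shot('wrist','w6.png');b=shot('scene','s6.png')
cv2.imwrite('pics/c6.png',np.hstack([cv2.resize(a,(400,250)),cv2.resize(b[120:276,220:470],(400,250))]))
s=robot.read_state();print(s['t'],s['tool_pos'],s['force'])
for c in ('wrist','scene'): print([(np.round(d['centre'],3).tolist(),round(d['conf'],2)) for d in robot.landmark_of(c,'green_tab')[:2]])
```

```text
13.8 [0.50565005 0.17264315 0.21389602] [-0.11931195  0.01999228  0.0130871 ]
[([0.493, 0.21, 0.105], 0.64)]
[([0.494, 0.21, 0.106], 0.79), ([0.58, 0.45, 0.002], 0.62)]
```

View pics/c6.png

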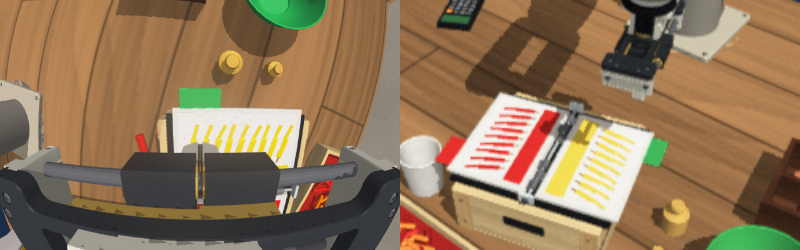

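The green leaf lies flat on the far side with its tab at z ≈ 0.105. The red leaf is flat in place and the robot is clear.

```bash
python3 -c "
from plant import robot
print(robot.close_job())"
```

```text
the job is handed in; nothing more can be done
None
```

The job is handed in, with no verdict shown: the green leaf lies flat on the far side, the red leaf is flat in its place, nothing else was seen to move, and I turned the leaf with a light 7 N grip on the tab's ends instead of a fingertip under it, because the tool can only point straight down.

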